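Push a gel cassette over the riser's end

ROBOT

A 6-joint arm with a two-finger parallel gripper is mounted at the origin on the work surface. World frame = base frame: x ahead of the robot, y to its left, z up, the work surface at z = 0. Lengths are in m, angles in rad, forces in N, time in s.
With the tool pointing down it reaches from about 0.425 to 0.95 m from the base axis. Payload 3.5 kg.
Tool frame: the origin (TCP) lies midway between the tips of the shut fingers; the grasp point (between the pads) lies 19 mm behind it; z points along the fingers, y is the direction in which the jaws open and shut (so a half turn about z gives the same grasp; the last joint's range is limited). The gripper opens to 85 mm and grips with 20 to 120 N. Pads are 22 mm wide; open, the fingers measure 114 mm over their backs; the gripper's body (76 mm by 85 mm) begins 54 mm behind the grasp point. The pads swing forward as they close: fully open they stand 13 mm farther back than shut.
Start: joints at [-1.374, 0.286, 1.577, -0, 1.279, -0.15], TCP at [0.229, -0.635, 0.231] pointing down, gripper open.
Joint ranges: [-2.77, 2.77], [-0.9, 2.22], [0.21, 2.48], [-1.53, 4.67], [0.24, 2.81], [-2.84, 2.84]. Speed limits (rad/s): [2.79, 2.79, 3.14, 3.14, 3.14, 3.14].

INTERFACE

Orientations are given as a unit quaternion [x, y, z, w].
In Python, from plant import * gives the robot as it stands.
- The arm moves only by the shell command python3 -m jog 'ROWS' [FORCE]. ROWS is a JSON object of lists of equal length, an entry for each row: "travel": the shift along the world's x, y, z in mm, a list of three; "dr": the turn, a rotation vector about the world's x, y, z in degrees, a list of three; "jaw": the closure in counts, from 0 (fully open) to 255 (shut). In form: {"travel": [[x, y, z], ...], "dr": [[wx, wy, wz], ...], "jaw": [jaw, ...]}. A call has 1 to 5 rows; each row shifts and turns the commanded pose from where the row before left it; what a row does not reach is not made up. A row lasts 1/12 s, in which the tool goes at most 41.7 mm and 7.16 degrees, less where a joint would pass 70% of its speed; a pose out of reach is approached as far as the arm can. A call is refused whole if a number of a shift passes 41.7 or a number of a turn 7.16, either way. A call with a gripper value outside its range is refused whole. The fingers move at their own pace and stop on an object; FORCE is the grip in N (left out, the last holds). Time passes only in rows, so rows that do not move let the fingers close. It gives the time, the measured TCP pose, the force and the opening at its end, in the units of the state.
- get_state(): the state, without advancing time (a new reading comes with each control period).
- read_camera(name): name is "scene" or "top" or "wrist"; returns the picture (400x640x3 uint8, red, green, blue); there is no depth.
- camera_info(name): a dict with "K" (3x3 intrinsics, pixels), "k1" (the pictures are not rectified: a ray, as slopes to the right and down, at radius r is drawn at 1 + k1 r^2 times it, then the intrinsics apply), "R" (3x3) and "t" (3): a world point X has camera coordinates R X + t; the wrist camera has in their place "mount" (4x4, takes a point from camera to tool coordinates, whose origin is the TCP and whose axes are the flange's). Camera axes: x right, y down, z forward; pixel columns grow to the right and rows downward; lengths in m; the calibration is good to about 2 mm. A picture is of the moment at which its call begins: read the wrist's pose just before it. camera_info takes no time and is no camera call.
- sign_off(): hands the job in, once; it reports no verdict.
The state is a dict: "time": time; "qpos": joint angles; "dq": joint speeds; "joint_efforts": joint torques, N m; "eef_pos": TCP position; "tcp_rot": TCP orientation; "contact_force": force on the tool from outside, world axes, zero at the start; "wrist_torque": the same for the moment, N m; "opening": opening from 0.0 (shut) to 1.0 (fully open).
Only numpy, scipy, OpenCV 4.12 (cv2) and the standard library are available. Lean on these libraries where they do the work, as an engineer would, in place of code of your own. Each camera call takes 0.05 s, during which the arm holds its last target. There are 200 camera calls.

TASK

With your fingertips, push the blue gel cassette along the white riser towards the yellow staining tray until about a third of its length hangs out over that end of the riser, so that its edge can be taken next. Only slide it, never lift or tip it, and leave it lying flat and square to the riser. Disturb nothing else.

Things in the scene. Friction and masses are not known exactly. Their poses are not given: they have to be found in the camera images.
- cassette: The gel cassette: a flat blue plastic plate with a pale window on top, 90 (x) x 100 (y) x 8 (z) mm, about 0.12 kg, loose, lying flat on the riser, slightly turned. Origin: centre of its underside; its y axis (the 100 mm length) runs roughly along the riser's y, z up.
- riser: The ledge: a fixed low white stand, 200 (x) x 260 (y) x 60 (z) mm with a flat, smooth top 60 mm above the bench and no rims. Origin: centre of its underside on the bench; y along its 260 mm length, so its two open ends are at y = +130 and -130 mm; x points away from the robot, z up. The cassette lies on the half nearer the robot, near mid-length, and two small jars stand on the far half.
- tray: Yellow open staining tray, 150 (x) x 120 (y) x 28 (z) mm, loose on the bench just beyond one end of the riser: it tells which end to push to. Origin: centre of its underside. Must stay where it is.
- tipbox: Red pipette-tip box with a pale top, 120 (x) x 85 (y) x 54 (z) mm, loose on the bench beyond the riser's other end. Origin: centre of its underside. Bystander.
- jar_amber: Small amber jar with a black cap, 30 mm across, 45 mm high, standing on the far half of the riser's top. Origin: centre of its underside. Bystander.
- jar_green: Small green jar with a white cap, 30 mm across, 45 mm high, standing on the far half of the riser's top. Origin: centre of its underside. Bystander.
- beaker: Glass beaker, 70 mm across, 90 mm high, on the bench to the robot's left. Origin: centre of its underside. Bystander.
- tube_rack: Green block of sample tubes, 100 x 60 x 51 mm, on the bench to the robot's right. Origin: centre of its underside. Bystander.
- marker: White marker pen with a red cap, 130 mm long, 12 mm thick, lying on the bench at the right front. Origin: centre of its underside. Bystander.
Things that resemble listed ones, but are neither listed nor needed, are in the scene too. Of the things that look like the cassette, the smallest one is meant.

How it is judged:
By the outcome, as a careful person would: the job done as asked, in the order asked, and still so for the second after the job is handed in, with the robot touching nothing.
It also fails if it takes over 45 s, if anything falls off the work surface, if the arm or the gripper's body presses on something with over 40 N, if the wrist force passes 120 N, or if a joint passes its speed limit or range.

## Working session

There is one attempt and no reset: what is moved stays moved. The work goes in short steps, Python scripts to look and compute and a shell command to move; the robot and the scene stay as the last step left them, time stands still between calls to the robot, and variables do not carry over. Pictures are saved under pics/ and viewed, about 8 in all and at most 12, crops included, and the job is handed in when it is done.

```bash
mkdir -p pics
cat > h.py <<'E'
from plant import *
import numpy as np, cv2
def shot(n,f):
    im=read_camera(n); cv2.imwrite('pics/'+f,cv2.cvtColor(im,cv2.COLOR_RGB2BGR)); return im
def ray(n,uv,z):
    c=camera_info(n);K=np.array(c['K'],float);k=c['k1']
    d=cv2.undistortPoints(np.array(uv,float).reshape(-1,1,2),K,np.array([k,0,0,0,0.]))[:,0]
    R=np.array(c['R']);t=np.array(c['t']);o=-R.T@t
    v=np.c_[d,np.ones(len(d))]@R
    return o+v*((z-o[2])/v[:,2])[:,None]
E
python3 - <<'E'
from h import *
a=shot('top','t0.png');b=shot('scene','s0.png')
cv2.imwrite('pics/ts.png',cv2.cvtColor(cv2.resize(np.vstack([a,b]),(0,0),fx=.75,fy=.75),cv2.COLOR_RGB2BGR))
print(camera_info('top'),get_state())
E
```

```text
{'K': array([[387.13081771,   0.        , 324.10914622],
       [  0.        , 387.13081771, 200.50246255],
       [  0.        ,   0.        ,   1.        ]]), 'k1': 0.014056361708516533, 'R': array([[-0.01979056, -0.99978495,  0.00619577],
       [-0.99653522,  0.01922477, -0.08091948],
       [ 0.08078297, -0.00777575, -0.99670138]]), 't': array([0.02500481, 0.50641496, 1.10494598])} {'time': 0.1, 'qpos': array([-1.37400141e+00,  2.87123749e-01,  1.57803967e+00,  1.15404113e-05,
        1.27860283e+00, -1.49990186e-01]), 'dq': array([ 0.00025519, -0.00308784, -0.00312799, -0.00084277,  0.00098643,
        0.00078085]), 'joint_efforts': array([ 1.02085753e-03, -4.07298160e+01, -2.93698597e+01, -1.43505195e-04,
        3.41494801e-03,  1.07598095e-05]), 'eef_pos': array([ 0.22933483, -0.63421134,  0.23004947]), 'tcp_rot': array([ 9.85004843e-01,  1.72523271e-01, -1.99090714e-05, -1.08663217e-03]), 'contact_force': array([-0.00941125, -0.09326113,  0.3670307 ]), 'wrist_torque': array([-0.05292361,  0.0382226 ,  0.01155042]), 'opening': 0.9994363581730621}
```

View pics/t0.png

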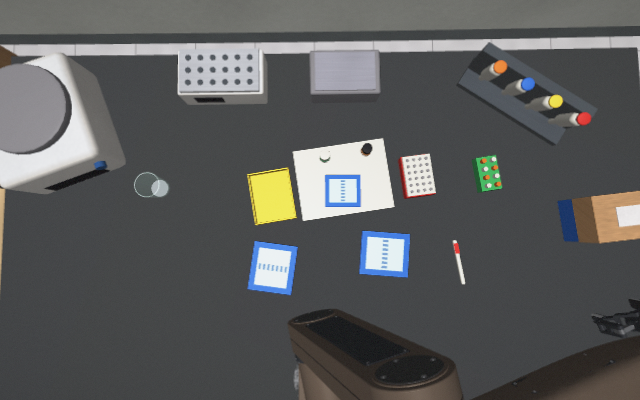

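View pics/s0.png

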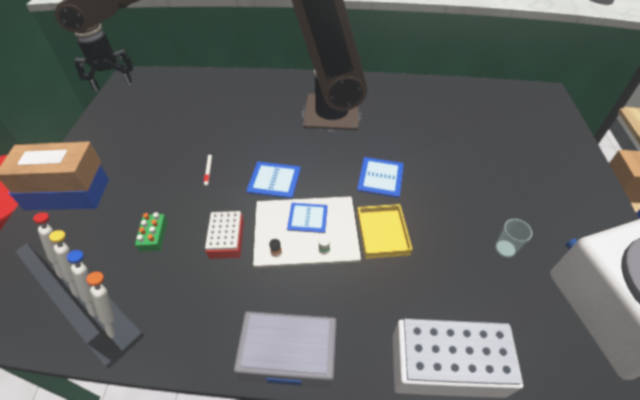

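Top view: the three blue plates are at (343,190) on the riser, (385,254) and (272,268) on the bench. The one on the riser is the smallest and the only one on the ledge, so it is the cassette. The yellow tray is at (272,196), so the push goes to +y.

```bash
cat >> h.py <<'E'
def quad(m):
    cs,_=cv2.findContours(m.astype(np.uint8),cv2.RETR_EXTERNAL,cv2.CHAIN_APPROX_NONE)
    return max(cs,key=cv2.contourArea)[:,0].astype(float)
def rect(n,m,z):
    P=ray(n,quad(m),z)[:,:2]; (c,s,a)=cv2.minAreaRect((P*1000).astype(np.float32))
    return np.round(c,1),np.round(s,1),round(a,2),np.round(cv2.boxPoints((c,s,a)),0).tolist()
def masks(a,box):
    h=cv2.cvtColor(a,cv2.COLOR_RGB2HSV).astype(int); H,S,V=h[...,0],h[...,1],h[...,2]
    w=np.zeros(H.shape,bool); w[box[1]:box[3],box[0]:box[2]]=1
    return w&(H>100)&(H<125)&(S>120)&(V>90), w&(S<40)&(V>150), w&(H>20)&(H<35)&(S>120)&(V>90)
E
python3 - <<'E'
from h import *
a=cv2.cvtColor(cv2.imread('pics/t0.png'),cv2.COLOR_BGR2RGB)
b=cv2.cvtColor(cv2.imread('pics/s0.png'),cv2.COLOR_BGR2RGB)
for n,im,bb,wb in(('top',a,(240,130,400,226),(285,130,398,226)),('scene',b,(250,197,412,270),(250,197,358,270))):
    B,_,Y=masks(im,bb); _,W,_=masks(im,wb); B2=masks(im,wb)[0]
    print(n,'cas',rect(n,B2,.068)); print('riser',rect(n,W|B2,.06)); print('tray',rect(n,Y,.028))
J=ray('top',[(325,155),(367,148)],.105);print('jars',J)
print('tipbox top',ray('top',[(402,155),(433,153),(435,195),(407,197)],.054))
for nm,bx in(('p1',(355,226,415,280)),('p2',(245,238,300,297))):
    print(nm,rect('top',masks(a,bx)[0],.008))
cv2.imwrite('pics/c0.png',cv2.cvtColor(cv2.resize(a[130:300,235:445],(0,0),fx=3.5,fy=3.5),cv2.COLOR_RGB2BGR))
E
```

```text
top cas (array([530.1, -35.2]), array([95.2, 87. ]), 88.89, [[486.0, -82.0], [573.0, -84.0], [575.0, 12.0], [488.0, 13.0]])
riser (array([564.1, -38.4]), array([198.7, 260.3]), 7.51, [[449.0, 78.0], [483.0, -180.0], [680.0, -154.0], [646.0, 104.0]])
tray (array([523.2, 167.2]), array([151.2, 121.9]), 8.65, [[439.0, 216.0], [458.0, 96.0], [607.0, 118.0], [589.0, 239.0]])
scene cas (array([534.9, -36.9]), array([94.1, 84.8]), 88.93, [[492.0, -83.0], [576.0, -85.0], [578.0, 9.0], [493.0, 11.0]])
riser (array([566.8, -39.6]), array([205.4, 263.6]), 7.67, [[447.0, 77.0], [483.0, -184.0], [686.0, -157.0], [651.0, 105.0]])
tray (array([532.2, 166.9]), array([165.2, 123.9]), 8.74, [[441.0, 216.0], [460.0, 93.0], [623.0, 118.0], [604.0, 241.0]])
jars [[ 0.6237497   0.01089622  0.105     ]
 [ 0.64087444 -0.10364916  0.105     ]]
tipbox top [[ 0.62982778 -0.20905168  0.054     ]
 [ 0.63388642 -0.29757079  0.054     ]
 [ 0.51363768 -0.29816507  0.054     ]
 [ 0.50949385 -0.21887938  0.054     ]]
p1 (array([ 349.7, -156.8]), array([142.1, 126.4]), 84.54, [[280.0, -222.0], [406.0, -234.0], [419.0, -92.0], [293.0, -80.0]])
p2 (array([316.5, 169.1]), array([128.3, 140.7]), 81.2, [[237.0, 116.0], [376.0, 95.0], [396.0, 222.0], [257.0, 243.0]])
```

View pics/c0.png

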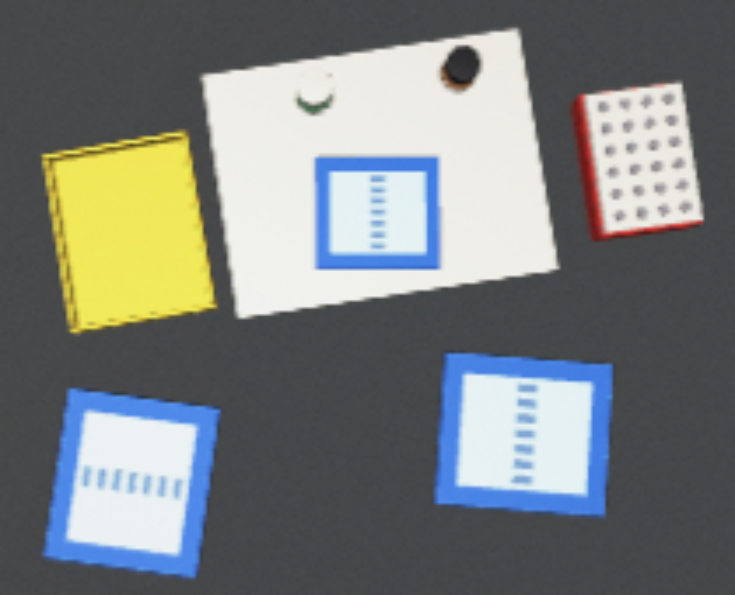

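The crop confirms it: the small plate on the riser (crop (378,212), about 87 x 95 mm) is the cassette; the bench plates measure about 126 x 142 mm. The riser is yawed +7.5° and the cassette about -1°. The green and amber jars are at (0.62,0.01) and (0.64,-0.10).

Plan: set two half-open fingertips behind the trailing (-y) edge, lined up with the riser, and push about 106 mm along riser y, direction (-0.131, 0.991).

```bash
R='' 
python3 -m jog '{"travel":[[20,32,0],[20,32,0],[20,32,0],[20,32,0],[20,32,0]],"dr":[[0,0,4.8],[0,0,4.8],[0,0,4.8],[0,0,4.8],[0,0,4.8]],"jaw":[90,90,90,90,90]}'
python3 -m jog '{"travel":[[20,32,0],[20,32,0],[20,32,0],[20,32,0],[20,32,0]],"dr":[[0,0,4.8],[0,0,4.8],[0,0,4.8],[0,0,4.8],[0,0,4.8]],"jaw":[90,90,90,90,90]}'
python3 -m jog '{"travel":[[20,32,0],[20,32,0],[20,32,0],[20,32,0],[0,0,0]],"dr":[[0,0,4.8],[0,0,4.8],[0,0,4.8],[0,0,4.8],[0,0,0]],"jaw":[90,90,90,90,90]}'
cat >> h.py <<'E'
from scipy.spatial.transform import Rotation as Ro
def st():
    s=get_state();M=Ro.from_quat(s['tcp_rot']).as_matrix();y=M[:,1]
    print('t',round(s['time'],2),'tcp',np.round(s['eef_pos']*1000,1),'yawY',round(float(np.degrees(np.arctan2(y[1],y[0]))),2),'z',np.round(M[:,2],3),'F',np.round(s['contact_force'],1),'op',round(s['opening'],2)); return s
E
python3 -c "from h import *;st()"
```

```text
time: 0.52
eef_pos: [0.3299, -0.4729, 0.2306]
tcp_rot: [0.927, 0.375, 0.0, -0.001]
contact_force: [0.3, 0.8, -0.1]
opening: 0.654
time: 0.93
eef_pos: [0.4298, -0.3129, 0.2309]
tcp_rot: [0.829, 0.56, -0.0, -0.0]
contact_force: [0.4, -0.4, -0.2]
opening: 0.646
time: 1.35
eef_pos: [0.5114, -0.1815, 0.2309]
tcp_rot: [0.722, 0.692, 0.001, -0.001]
contact_force: [-0.0, -1.2, -0.2]
opening: 0.646
t 1.35 tcp [ 511.4 -181.5  230.9] yawY -2.43 z [ 0.001  0.003 -1.   ] F [-0.  -1.2 -0.2] op 0.65
```

```bash
python3 -m jog '{"travel":[[15,32,0],[16,32,0],[0,0,-40],[0,0,-40],[0,0,-30]],"dr":[[0,0,5],[0,0,5],[0,0,0],[0,0,0],[0,0,0]],"jaw":[90,90,90,90,90]}'
python3 - <<'E'
from h import *
s=st(); w=shot('wrist','w1.png'); c=shot('scene','s1.png')
cv2.imwrite('pics/w1v.png',cv2.cvtColor(np.vstack([cv2.resize(w,(480,300)),cv2.resize(c[150:290,180:404],(480,300))]),cv2.COLOR_RGB2BGR))
E
```

```text
time: 1.77
eef_pos: [0.5394, -0.1218, 0.1186]
tcp_rot: [0.662, 0.75, -0.0, -0.001]
contact_force: [0.1, 0.1, -1.0]
opening: 0.649
t 1.77 tcp [ 539.4 -121.8  118.6] yawY 7.14 z [-0.002  0.001 -1.   ] F [ 0.1  0.1 -1. ] op 0.65
```

View pics/w1v.png

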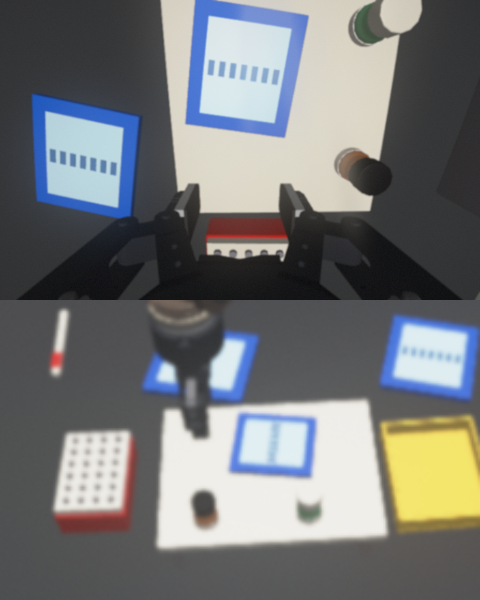

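The wrist view shows the fingertips at (185,200) and (293,200), straddling the cassette's line (its centre is at (247,68)). They sit behind its trailing edge and clear of the jars. Next is to descend until the fingertips feel the riser.

```bash
python3 -m jog '{"travel":[[0,0,-30],[0,0,-15],[0,0,-4],[0,0,0],[0,0,0]],"dr":[[0,0,0.3],[0,0,0],[0,0,0],[0,0,0],[0,0,0]],"jaw":[90,90,90,90,90]}'
for i in 1; do python3 -c "from h import *;st();shot('scene','s2.png')"; done
python3 -m jog '{"travel":[[0,0,-2],[0,0,-2],[0,0,0],[0,0,0]],"dr":[[0,0,0],[0,0,0],[0,0,0],[0,0,0]],"jaw":[90,90,90,90]}'
```

```text
time: 2.28
eef_pos: [0.5417, -0.1236, 0.0744]
tcp_rot: [0.66, 0.751, 0.0, 0.001]
contact_force: [-0.7, 0.6, 1.3]
opening: 0.644
t 2.28 tcp [ 541.7 -123.6   74.4] yawY 7.34 z [ 0.003 -0.001 -1.   ] F [-0.7  0.6  1.3] op 0.64
time: 2.67
eef_pos: [0.5405, -0.1228, 0.0686]
tcp_rot: [0.66, 0.751, 0.0, 0.0]
contact_force: [-0.1, -0.5, -0.1]
opening: 0.646
```

```bash
python3 -m jog '{"travel":[[0,0,-2],[0,0,-1],[0,0,0],[0,0,0]],"dr":[[0,0,0],[0,0,0],[0,0,0],[0,0,0]],"jaw":[90,90,90,90]}'
python3 -m jog '{"travel":[[0,0,-2],[0,0,0],[0,0,0]],"dr":[[0,0,0],[0,0,0],[0,0,0]],"jaw":[90,90,90]}'
python3 -m jog '{"travel":[[0,0,-2],[0,0,0],[0,0,0]],"dr":[[0,0,0],[0,0,0],[0,0,0]],"jaw":[90,90,90]}'
```

```text
time: 3.0
eef_pos: [0.5403, -0.1227, 0.0651]
tcp_rot: [0.66, 0.751, -0.0, -0.0]
contact_force: [-0.8, 0.3, -0.2]
opening: 0.647
time: 3.25
eef_pos: [0.5403, -0.1227, 0.0631]
tcp_rot: [0.66, 0.751, -0.0, -0.0]
contact_force: [-0.1, -1.0, 0.8]
opening: 0.646
time: 3.5
eef_pos: [0.5403, -0.1227, 0.0611]
tcp_rot: [0.66, 0.751, -0.0, -0.0]
contact_force: [0.4, -0.9, 1.3]
opening: 0.646
```

```bash
python3 -m jog '{"travel":[[0,0,-1.5],[0,0,0],[0,0,0]],"dr":[[0,0,0],[0,0,0],[0,0,0]],"jaw":[90,90,90]}'
python3 -m jog '{"travel":[[0,0,-1.5],[0,0,0],[0,0,0]],"dr":[[0,0,0],[0,0,0],[0,0,0]],"jaw":[90,90,90]}'
python3 - <<'E'
from h import *
st();c=shot('scene','s3.png')
cv2.imwrite('pics/s3v.png',cv2.cvtColor(cv2.resize(c[170:260,235:355],(720,540),interpolation=cv2.INTER_CUBIC),cv2.COLOR_RGB2BGR))
E
```

```text
time: 3.75
eef_pos: [0.5404, -0.1228, 0.0597]
tcp_rot: [0.66, 0.751, -0.0, -0.0]
contact_force: [0.1, -0.7, -0.4]
opening: 0.652
time: 4.0
eef_pos: [0.5404, -0.1228, 0.0582]
tcp_rot: [0.66, 0.751, -0.0, -0.0]
contact_force: [-0.8, 0.1, -0.3]
opening: 0.648
t 4.0 tcp [ 540.4 -122.8   58.2] yawY 7.37 z [-0.  0. -1.] F [-0.8  0.1 -0.3] op 0.65
```

View pics/s3v.png

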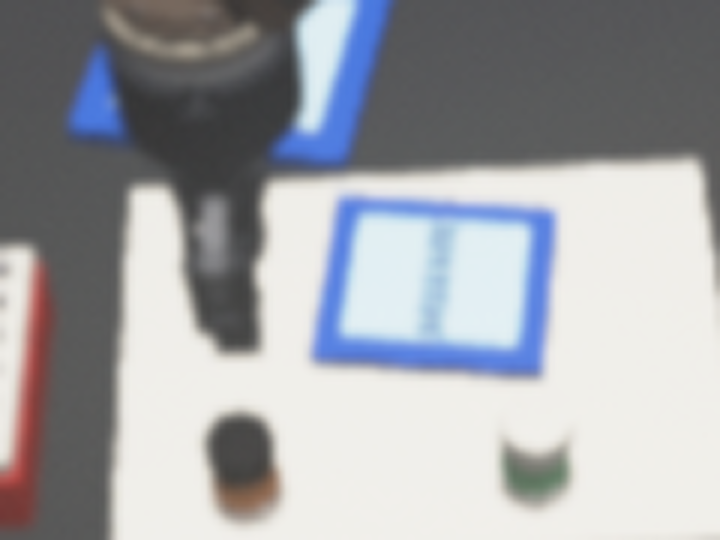

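No contact yet; the tip is clear of the amber jar. I'll continue down gently.

```bash
python3 -m jog '{"travel":[[0,0,-1.5],[0,0,0],[0,0,0]],"dr":[[0,0,0],[0,0,0],[0,0,0]],"jaw":[90,90,90]}' | sed -n '2p;4p'
python3 -m jog '{"travel":[[0,0,-1],[0,0,0],[0,0,0]],"dr":[[0,0,0],[0,0,0],[0,0,0]],"jaw":[90,90,90]}'| sed -n '2p;4p'
python3 -c "
from h import *
print(ray('scene',[(275,228.3)],.06),ray('scene',[(275,228.3)],.065))"
```

```text
eef_pos: [0.5404, -0.1227, 0.0567]
contact_force: [0.7, -0.0, -0.1]
eef_pos: [0.5406, -0.1228, 0.056]
contact_force: [1.0, -0.5, 0.9]
[[ 0.57128803 -0.11747318  0.06      ]] [[ 0.57477528 -0.11649801  0.065     ]]
```

```bash
python3 -m jog '{"travel":[[0,0,-1],[0,0,0],[0,0,0]],"dr":[[0,0,0],[0,0,0],[0,0,0]],"jaw":[90,90,90]}' | sed -n '2p;4p'
python3 -m jog '{"travel":[[0,0,-1],[0,0,0],[0,0,0]],"dr":[[0,0,0],[0,0,0],[0,0,0]],"jaw":[90,90,90]}'| sed -n '2p;4p'
```

```text
eef_pos: [0.5407, -0.1229, 0.056]
contact_force: [-2.7, 1.2, 6.3]
eef_pos: [0.5407, -0.1229, 0.056]
contact_force: [-5.7, 1.3, 11.3]
```

The fingertips touched the riser at TCP z = 56.0. I'll raise about 2.5 mm above it and begin pushing slowly; the gap to the trailing edge is roughly 20 mm.

```bash
python3 -m jog '{"travel":[[0,0,5],[0,0,0],[0,0,0]],"dr":[[0,0,0],[0,0,0],[0,0,0]],"jaw":[90,90,90]}' | sed -n '2p;4p'
python3 -m jog '{"travel":[[-0.5,4,0],[-0.5,4,0],[-0.5,4,0],[-0.5,4,0],[0,0,0]],"dr":[[0,0,0.1],[0,0,0],[0,0,0],[0,0,0],[0,0,0]],"jaw":[90,90,90,90,90]}'| sed -n '2p;4p'
python3 -m jog '{"travel":[[-0.5,4,0],[-0.5,4,0],[-0.5,4,0],[-0.5,4,0],[0,0,0]],"dr":[[0,0,0],[0,0,0],[0,0,0],[0,0,0],[0,0,0]],"jaw":[90,90,90,90,90]}'| sed -n '2p;4p'
python3 -m jog '{"travel":[[-0.5,4,0],[-0.5,4,0],[-0.5,4,0],[-0.5,4,0],[0,0,0]],"dr":[[0,0,0],[0,0,0],[0,0,0],[0,0,0],[0,0,0]],"jaw":[90,90,90,90,90]}'| sed -n '2p;4p'
python3 - <<'E'
from h import *
st();w=shot('wrist','w4.png');c=shot('scene','s4.png')
cv2.imwrite('pics/v4.png',cv2.cvtColor(np.vstack([cv2.resize(w,(480,300)),cv2.resize(c[165:265,235:395],(480,300),interpolation=cv2.INTER_CUBIC)]),cv2.COLOR_RGB2BGR))
wb=(250,197,358,270)
print(rect('scene',masks(c,wb)[0],.068))
E
```

```text
eef_pos: [0.5406, -0.1229, 0.0589]
contact_force: [0.3, 0.5, -0.6]
eef_pos: [0.5381, -0.1058, 0.0585]
contact_force: [-0.1, 0.4, 0.2]
eef_pos: [0.5362, -0.09, 0.0588]
contact_force: [-0.7, 0.2, -0.5]
eef_pos: [0.5343, -0.074, 0.0588]
contact_force: [-0.6, -0.5, 0.0]
t 6.55 tcp [534.3 -74.   58.8] yawY 7.51 z [-0.  0. -1.] F [-0.6 -0.5  0. ] op 0.65
(array([524.7, -14.8]), array([85.3, 96.5]), 7.66, [[476.0, 27.0], [489.0, -68.0], [573.0, -57.0], [561.0, 39.0]])
```

View pics/v4.png

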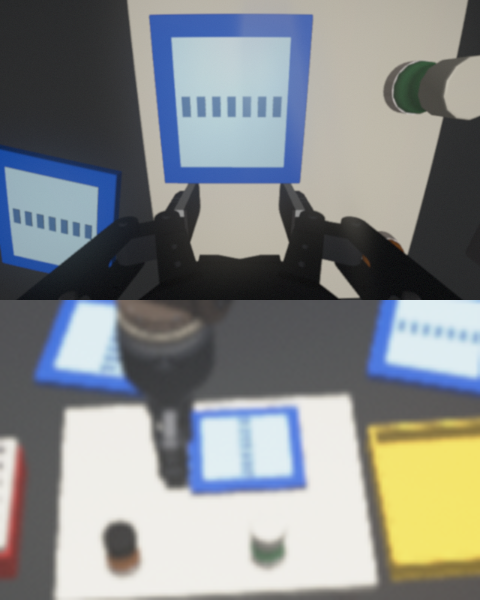

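The cassette has squared up to 7.66° (riser 7.5°), with both fingertips on its trailing edge (wrist view (190,185) and (288,185)). Its centre is at riser y of about 30 mm and the target is 113, so about 83 mm remain. I'll push 75 and measure.

```bash
python3 -m jog '{"travel":[[-0.7,5,0],[-0.7,5,0],[-0.7,5,0],[-0.6,5,0],[-0.6,5,0]],"dr":[[0,0,0],[0,0,0],[0,0,0],[0,0,0],[0,0,0]],"jaw":[90,90,90,90,90]}'| sed -n '2p;4p'
python3 -m jog '{"travel":[[-0.7,5,0],[-0.7,5,0],[-0.7,5,0],[-0.6,5,0],[-0.6,5,0]],"dr":[[0,0,0],[0,0,0],[0,0,0],[0,0,0],[0,0,0]],"jaw":[90,90,90,90,90]}'| sed -n '2p;4p'
python3 -m jog '{"travel":[[-0.7,5,0],[-0.7,5,0],[-0.7,5,0],[-0.6,5,0],[-0.6,4,0]],"dr":[[0,0,0],[0,0,0],[0,0,0],[0,0,0],[0,0,0]],"jaw":[90,90,90,90,90]}'| sed -n '2p;4p'
python3 -m jog '{"travel":[[0,0,0],[0,0,0]],"dr":[[0,0,0],[0,0,0]],"jaw":[90,90]}'| sed -n '2p;4p'
cat > m.py <<'E'
from h import *
import sys
s=st();c=shot('scene',sys.argv[1]+'.png');t=shot('top',sys.argv[1]+'t.png');w=shot('wrist',sys.argv[1]+'w.png')
r=rect('scene',masks(c,(250,195,400,262))[0],.068);print(r)
th=np.radians(7.6);u=np.array([-np.sin(th),np.cos(th)]);v=np.array([u[1],-u[0]])
d=np.array(r[0])-[566.8,-39.6];print('scene cas riser frame',v@d,u@d,'overhang',u@d+50-130)
d=s['eef_pos'][:2]*1000-[565,-39];print('tcp riser',v@d,u@d,'-> overhang if touching',u@d+11+100-130)
cv2.imwrite('pics/%sv.png'%sys.argv[1],cv2.cvtColor(np.vstack([cv2.resize(t[130:230,240:400],(480,300)),cv2.resize(c[165:265,250:410],(480,300),interpolation=cv2.INTER_CUBIC)]),cv2.COLOR_RGB2BGR))
E
python3 m.py m5
```

```text
eef_pos: [0.5311, -0.0493, 0.0589]
contact_force: [0.4, -1.4, 0.1]
eef_pos: [0.5278, -0.0243, 0.0589]
contact_force: [-0.5, -1.2, 0.3]
eef_pos: [0.5245, -0.0003, 0.0589]
contact_force: [-0.5, -1.1, 0.7]
eef_pos: [0.5242, -0.0003, 0.0586]
contact_force: [0.5, -0.3, -0.9]
t 8.07 tcp [ 5.242e+02 -3.000e-01  5.860e+01] yawY 7.49 z [-0.001  0.001 -1.   ] F [ 0.5 -0.3 -0.9] op 0.65
(array([510.4,  62. ]), array([93.5, 93.3]), 3.93, [[461.0, 105.0], [467.0, 12.0], [560.0, 19.0], [554.0, 112.0]])
scene cas riser frame -42.46730722006328 108.16675930005833 overhang 28.166759300058345
tcp riser -35.297090492337624 43.78344737074404 -> overhang if touching 24.783447370744057
```

View pics/m5v.png

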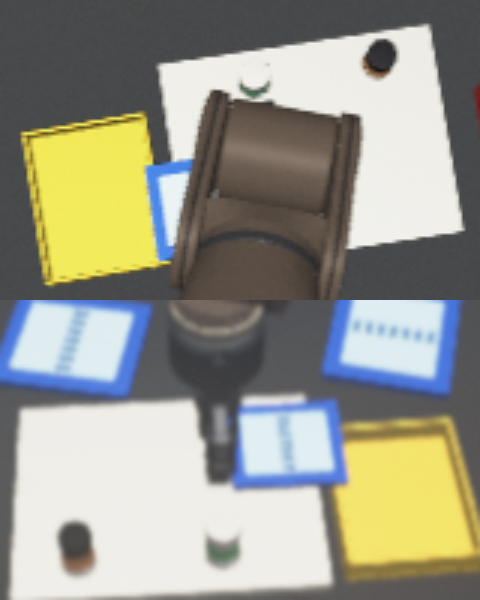

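The cassette still looks square. Overhang is about 25 mm by the TCP and about 28 mm by the picture. I'll push 7 mm more, back off and measure unobstructed.

```bash
python3 -m jog '{"travel":[[-0.5,3.5,0],[-0.5,3.5,0],[0,0,0],[0,0,0]],"dr":[[0,0,0],[0,0,0],[0,0,0],[0,0,0]],"jaw":[90,90,90,90]}'
python3 -c "from h import *;st()"
python3 -m jog '{"travel":[[0.7,-5,0],[1.3,-10,0],[1.3,-10,0],[0,0,15],[0,0,40]],"dr":[[0,0,0],[0,0,0],[0,0,0],[0,0,0],[0,0,0]],"jaw":[90,90,90,90,90]}'| sed -n '2p;4p'
python3 -m jog '{"travel":[[0,0,40],[0,0,40],[6,-40,10],[6,-40,0],[6,-40,0]],"dr":[[0,0,0],[0,0,0],[0,0,0],[0,0,0],[0,0,0]],"jaw":[90,90,90,90,90]}'| sed -n '2p;4p'
python3 -m jog '{"travel":[[6,-40,0],[6,-40,0],[0,-40,0],[0,-40,0],[0,0,0]],"dr":[[0,0,0],[0,0,0],[0,0,0],[0,0,0],[0,0,0]],"jaw":[90,90,90,90,90]}'| sed -n '2p;4p'
python3 m.py m6
python3 - <<'E'
from h import *
t=cv2.cvtColor(cv2.imread('pics/m6t.png'),cv2.COLOR_BGR2RGB)
r=rect('top',masks(t,(270,155,398,226))[0],.068);print('top cas',r)
ri=rect('top',masks(t,(285,130,398,226))[1],.06);print('riser',ri)
print('tray',rect('top',masks(t,(240,130,400,226))[2],.028))
th=np.radians(7.6);u=np.array([-np.sin(th),np.cos(th)]);d=np.array(r[0])-[564.1,-38.4];print('overhang',u@d+50-130)
E
```

```text
time: 8.55
eef_pos: [0.5235, 0.0065, 0.0588]
tcp_rot: [0.659, 0.752, 0.0, -0.0]
contact_force: [0.2, 0.5, 0.3]
opening: 0.647
t 8.55 tcp [523.5   6.5  58.8] yawY 7.49 z [-0.  0. -1.] F [0.2 0.5 0.3] op 0.65
eef_pos: [0.5225, -0.0195, 0.1085]
contact_force: [1.2, -0.7, -0.1]
eef_pos: [0.5458, -0.1413, 0.2064]
contact_force: [0.3, -0.2, -0.4]
eef_pos: [0.5557, -0.3069, 0.2038]
contact_force: [-0.1, 1.2, 0.4]
t 9.8 tcp [ 555.7 -306.9  203.8] yawY 7.07 z [ 0.    -0.004 -1.   ] F [-0.1  1.2  0.4] op 0.65
(array([510.7,  67.8]), array([90.9, 96.5]), 7.23, [[460.0, 110.0], [472.0, 14.0], [562.0, 26.0], [550.0, 121.0]])
scene cas riser frame -41.4028554944965 113.87613251644015 overhang 33.87613251644015
tcp riser -44.68459534006576 -264.34635574068534 -> overhang if touching -283.34635574068534
top cas (array([509.7,  67.2]), array([90.1, 96.9]), 7.02, [[459.0, 110.0], [471.0, 14.0], [560.0, 25.0], [548.0, 121.0]])
riser (array([564.1, -38.5]), array([198.7, 260. ]), 7.52, [[449.0, 77.0], [483.0, -180.0], [680.0, -154.0], [646.0, 103.0]])
tray (array([523. , 167.2]), array([151.2, 121.8]), 8.53, [[439.0, 216.0], [457.0, 96.0], [607.0, 118.0], [589.0, 239.0]])
overhang 31.867108680550245
```

View pics/m6v.png

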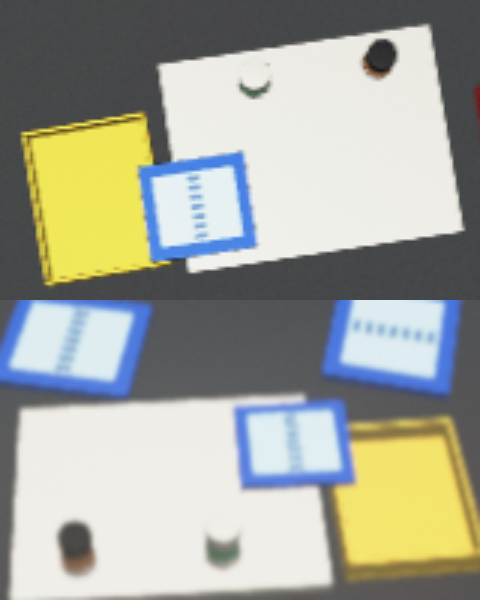

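```bash
python3 -c "from h import *;print(sign_off())"
```

```text
the job is handed in; nothing more can be done
None
```

The blue cassette now hangs about 32–34 mm of its 100 mm length over the tray end of the riser, and the job is handed in. I pushed its trailing edge with two half-open fingertips held about 2.5 mm above the riser top, then backed off and raised the arm clear.

- **Overhang:** 32 mm by the top camera and 34 mm by the scene camera. The small disagreement is within the 2 mm calibration.
- **Squareness:** the cassette's yaw is 7.0–7.2° against the riser's 7.5°, so it is square to about half a degree. It looks flat in both views.
- **Other things:** the tray measured the same before and after, to 0.2 mm, and the riser did too. The jars look unmoved in the last pictures. I did not re-measure the tip box, beaker, tube rack or marker, but the tool stayed well above or away from them.
- **Riser touch:** I found the riser's height by lowering the fingertips onto it before pushing. That contact reached about 13 N.

The last state reading was at 9.8 s of the 45 s allowed, with the gripper touching nothing.

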